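Set a glass slide on a post and present it by its frosted end over a light pad

TASK

Lift the glass slide out of its tray, set it down balanced on top of the narrow post and let go of it there. Then find its frosted end, the one with the small notched corner, take the slide by that frosted end, and hold it level and still with the label side up and the middle of its clear window over the middle of the light pad, about 10 cm above the pad. Finish while still holding it there in the gripper, and leave the other things on the bench alone.

Things in the scene. Friction and masses are not known exactly. Their poses are not given: they have to be found in the camera images.
- slide_center (a point): Centre (half-way up) of the loose clear glass slide, a plate 120 x 40 x 6 mm, 50 to 100 g, lying label side up in the tray. x runs lengthwise towards the frosted end, y across the width, z out of the label side. The last 36 mm at +x is the frosted (milky) end; only its +y corner has a 10 x 10 mm notch cut through: the left corner, seen from the label side with that end pointing away.
- slide_frosted (a point): Middle of the part of the frosted end that has both long edges (24 to 50 mm from the slide's centre, on its +x side; this point is 37 mm from the centre), half-way up the thickness; axes as slide_center. The place to grip at the end.
- slide_window (a point): Middle of the clear window, where a small brownish square board section 22 mm wide is mounted: 18 mm from the slide's centre on its -x side, half-way up the thickness; axes as slide_center.
- slide_notch (a point): Middle of the 10 mm corner notch, 55 mm from the slide's centre along +x and 15 mm along +y; axes as slide_center.
- slide: The whole slide; origin at the centre of its underside, 3 mm below slide_center, same axes.
- tray: Fixed black tray, 136 x 60 mm, the same after a half turn. Origin: centre of its underside, x along its length and the slide's. Two pockets hold the slide's ends: pad tops at 24 mm, side walls to 34, end walls to 36 mm above the bench. Between them is an open finger well 52 mm long, floor 4 mm above the bench: the slide can be gripped across its width at its middle only.
- post: Fixed upright metal post with a flat round rubber-topped head 28 mm in diameter, its top 60 mm above the bench; foot 68 mm in diameter and 12 mm high at most. Origin: centre of the foot's underside.
- post_top (a point): Centre of the post's flat top, 60 mm above the bench.
- light_pad: Fixed grey light pad 120 x 120 x 14 mm with a white lit face. Origin: centre of its underside.
- pad_top (a point): Centre of the light pad's top face, 14 mm above the bench.
- screwdriver: Bystander: screwdriver 170 mm long lying on the bench; leave alone.
- solder_spool: Bystander: grey empty wire spool, 52 mm in diameter, 32 mm high; leave alone.
- circuit_board: Bystander: small circuit board 75 x 100 mm, 15 mm high; leave alone.
- flux_jar: Bystander: amber jar 40 mm in diameter, 50 mm high; leave alone.

How it is judged:
By the outcome, as a careful person would: the job done as asked, in the order asked, and still so for the second after the job is handed in, while the arm keeps its last pose, push and grip.
It also fails if it takes over 54 s, if anything falls off the work surface, if the arm or the gripper's body presses on something with over 40 N, if the wrist force passes 120 N, or if a joint passes its speed limit or range.

ROBOT

A 7-joint arm with a two-finger parallel gripper is mounted at the origin on the work surface. World frame = base frame: x ahead of the robot, y to its left, z up, the work surface at z = 0. Lengths are in m, angles in rad, forces in N, time in s.
With the tool pointing down it reaches from about 0.35 to 0.9 m from the base axis. Payload 8.1 kg.
Tool frame: the origin (TCP) lies midway between the tips of the shut fingers; the grasp point (between the pads) lies 19 mm behind it; y points along the fingers, z is the direction in which the jaws open and shut, and the axes are right-handed (so a half turn about y gives the same grasp; the last joint's range is limited). The gripper opens to 92 mm and grips with 3 to 60 N. Pads are 19 mm wide; open, the fingers measure 130 mm over their backs; the gripper's body (75 mm by 190 mm) begins 47 mm behind the grasp point.
Start: joints at [-1.216, 0.434, 0.025, 1.573, -0.012, 1.134, -0.075], TCP at [0.276, 0.561, 0.19] pointing down, gripper open.
Joint ranges: [-2.62, 2.62], [-0.44, 2.09], [-1.27, 1.32], [0.08, 2.57], [-1.32, 4.46], [0.12, 2], [-2.74, 2.74]. Speed limits (rad/s): [2.22, 2.22, 3.01, 3.01, 3.14, 3.14, 3.14].

INTERFACE

Orientations are given as [roll, pitch, yaw] about the fixed x, y, z axes, in that order (R = Rz(yaw) Ry(pitch) Rx(roll)).
In Python, from plant import manip, kin, capture gives the robot as it stands. The module is installed in compiled form; this text tells all that it offers. Calls block until the motion is done:
- manip.movep(position, orientation): joint-space move of the TCP to a pose.
- manip.line_to(position, rot=None, feed=0.15): straight line of the TCP; rot=None keeps the orientation; feed is the mean speed in m/s.
- manip.goto_joints(angles): joint-space move.
- manip.move_gripper(opening, squeeze=None): opening from 0.0 (shut) to 1.0 (fully open); squeeze is the grip in N (None keeps the last); returns when the fingers have stopped.
- manip.hold(seconds).
- kin.inverse_kinematics(position, orientation): joint angles nearest the present ones, or None.
- capture(name): name is "scene" or "side" or "wrist"; returns a dict with "color" (384x512x3 uint8, blue, green, red), "camera_matrix" (3x3 intrinsics, pixels), "extrinsics" (4x4, takes a point from camera to world coordinates); the wrist camera has in their place "tool_from_camera" (4x4, takes a point from camera to tool coordinates, whose origin is the TCP and whose axes are the tool frame's). Camera axes: x right, y down, z forward; pixel columns grow to the right and rows downward; lengths in m; the calibration is good to about 2 mm. A picture is of the moment at which its call begins: read the wrist's pose just before it. There is no depth.
A pose or a line that the arm cannot do raises manip.MotionError and nothing moves.
- manip.close_job(): hands the job in, once; it reports no verdict.
Readings, each from a call of its own:
- manip.read_time(): time.
- manip.read_joint_positions(): joint angles.
- manip.read_qvel(): joint speeds.
- manip.read_joint_efforts(): joint torques, N m.
- manip.read_position(): TCP position.
- manip.read_orientation(): TCP orientation.
- manip.read_contact_force(): force on the tool from outside, world axes, zero at the start.
- manip.read_moment(): the same for the moment, N m.
- manip.read_finger_gap(): opening from 0.0 (shut) to 1.0 (fully open).
Only numpy, scipy, OpenCV 4.12 (cv2) and the standard library are available. Lean on these libraries where they do the work, as an engineer would, in place of code of your own. Each camera call takes 0.05 s, during which the arm holds its last target.

## Working session

There is one attempt and no reset: what is moved stays moved. The work goes in short steps, each a Python script; the robot and the scene stay as the last script left them, time stands still between calls to the robot, and variables do not carry over. Pictures are saved under pics/ and viewed, and the job is handed in when it is done.

```bash
mkdir -p pics; cat > h.py <<'E'
import numpy as np, cv2
from plant import manip, kin, capture
from scipy.spatial.transform import Rotation as R
def pose():
    T=np.eye(4);T[:3,3]=manip.read_position();T[:3,:3]=R.from_euler('xyz',manip.read_orientation()).as_matrix();return T
def shot(name,fn):
    P=pose() if name=='wrist' else None
    c=capture(name)
    E=c['extrinsics'] if name!='wrist' else P@c['tool_from_camera']
    np.savez(f'pics/{fn}.npz',K=c['camera_matrix'],E=E,im=c['color'])
    cv2.imwrite(f'pics/{fn}.png',c['color'])
def crop(fn,x0,y0,x1,y1,s,out):
    im=np.load(f'pics/{fn}.npz')['im'][y0:y1,x0:x1]
    cv2.imwrite(f'pics/{out}.png',cv2.resize(im,None,fx=s,fy=s,interpolation=cv2.INTER_CUBIC))
def pix(fn,uv,z):
    d=np.load(f'pics/{fn}.npz');K=np.array(d['K']);E=np.array(d['E'])
    r=E[:3,:3]@np.linalg.inv(K)@np.array([uv[0],uv[1],1.]);o=E[:3,3]
    return o+r*(z-o[2])/r[2]
def proj(fn,p):
    d=np.load(f'pics/{fn}.npz');E=np.linalg.inv(d['E']);q=d['K']@(E[:3,:3]@np.array(p)+E[:3,3]);return q[:2]/q[2]
E
python3 - <<'E'
from h import *
print(manip.read_time(),manip.read_position(),manip.read_orientation(),manip.read_finger_gap())
for n in('scene','side','wrist'):
    shot(n,n+'0'); d=np.load(f'pics/{n}0.npz');print(n,d['K'].tolist(),np.round(d['E'],3).tolist())
E
```

```text
0.0 [0.27601692 0.5601129  0.18945034] [-1.57237196e+00 -1.54959856e-04 -4.57812549e-01] 1.003297880969772
scene [[498.69459373853385, 0.0, 259.20094296991795], [0.0, 498.69459373853385, 195.05820246839602], [0.0, 0.0, 1.0]] [[-0.839, 0.408, -0.36, 1.068], [0.544, 0.611, -0.575, 0.747], [-0.015, -0.678, -0.735, 1.012], [0.0, 0.0, 0.0, 1.0]]
side [[389.2970176558896, 0.0, 249.86047839308065], [0.0, 389.2970176558896, 198.93833035459747], [0.0, 0.0, 1.0]] [[0.994, -0.056, 0.092, 0.506], [-0.107, -0.616, 0.781, -0.612], [0.012, -0.786, -0.618, 0.584], [0.0, 0.0, 0.0, 1.0]]
wrist [[310.98313602004555, 0.0, 257.91603860539567], [0.0, 310.98313602004555, 197.0101844611913], [0.0, 0.0, 1.0]] [[0.442, 0.854, 0.275, 0.201], [0.897, -0.42, -0.138, 0.597], [-0.002, 0.307, -0.952, 0.383], [0.0, 0.0, 0.0, 1.0]]
```

View pics/scene0.png

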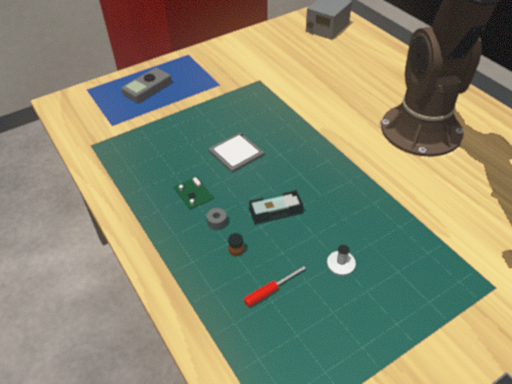

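View pics/side0.png

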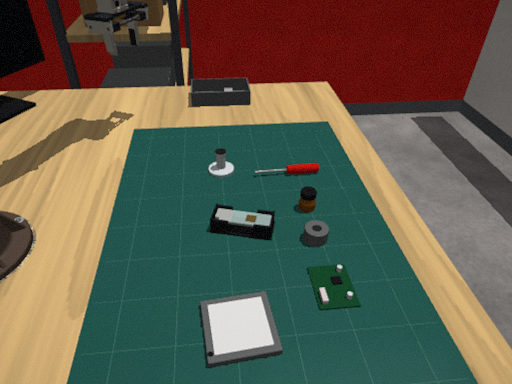

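View pics/wrist0.png

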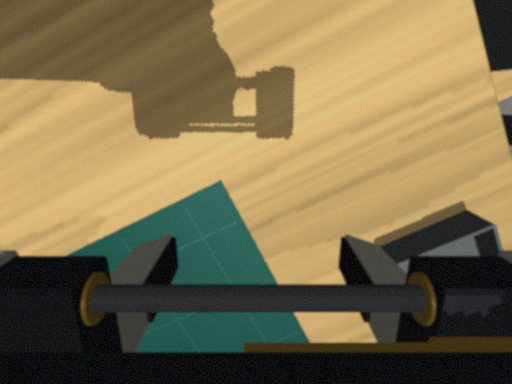

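```bash
python3 - <<'E'
from h import *
crop('scene0',200,120,370,290,4,'c_scene'); 
crop('side0',190,140,340,370,3,'c_side')
crop('side0',200,195,285,245,8,'c_side2')
crop('scene0',240,185,312,228,9,'c_scene2')
E
```

```text
(no output)
```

View pics/c_scene.png

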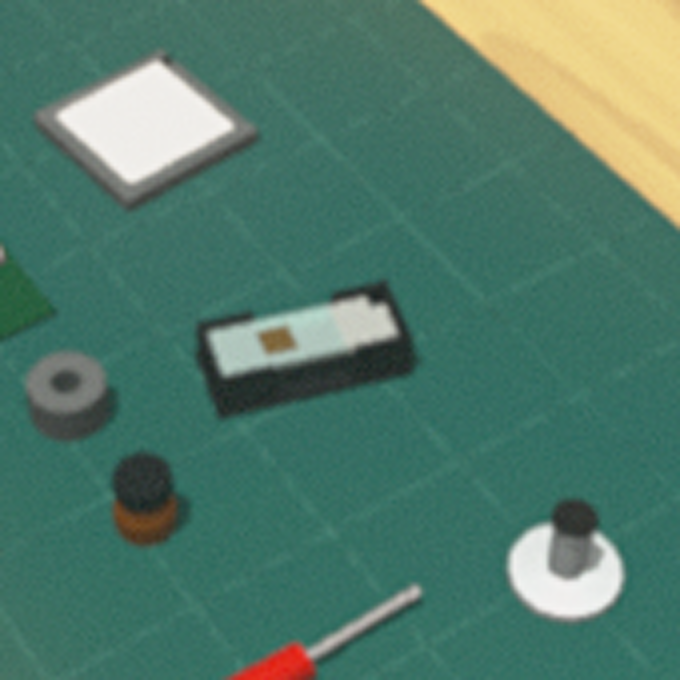

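View pics/c_side.png

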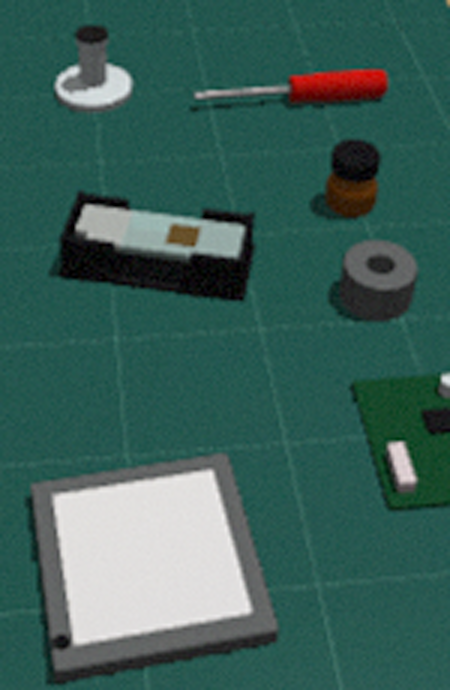

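View pics/c_side2.png

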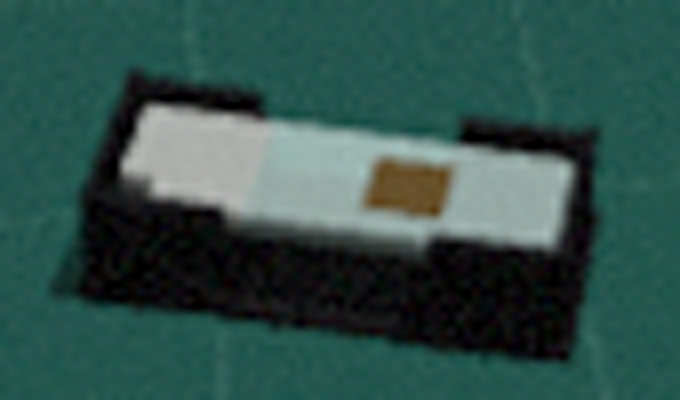

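View pics/c_scene2.png

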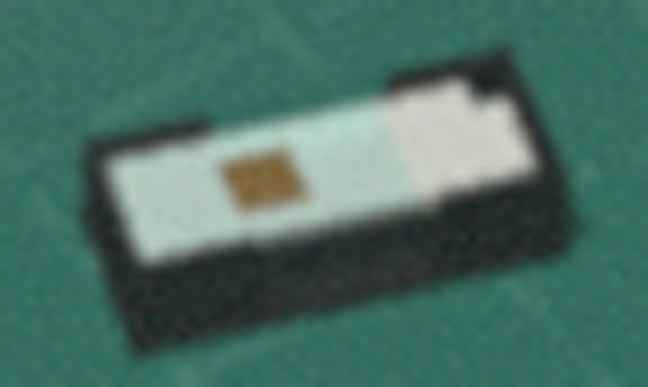

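Both fixed views show the frosted end pointing towards the robot: it is on the right in scene and the left in side. The notch is at about scene (293,195), and the brown square at (269,205). Next I triangulate.

```bash
python3 - <<'E'
from h import *
def up(p,x0,y0,s): return ((p[0]+.5)/s-.5+x0,(p[1]+.5)/s-.5+y0)
S2=lambda x,y:up((x,y),240,185,9); D2=lambda x,y:up((x,y),200,195,8)
S1=lambda x,y:up((x,y),200,120,4); D1=lambda x,y:up((x,y),190,140,3)
def tri(a,b):
    A=[];B=[]
    for f,uv in(('scene0',a),('side0',b)):
        o=pix(f,uv,0);q=pix(f,uv,.1);r=(q-o)/np.linalg.norm(q-o);M=np.eye(3)-np.outer(r,r);A.append(M);B.append(M@o)
    return np.linalg.lstsq(np.vstack(A),np.hstack(B),rcond=None)[0]
def show(n,a,b,z):
    print(n,np.round(pix('scene0',a,z),4)[:2],np.round(pix('side0',b,z),4)[:2],'tri',np.round(tri(a,b),4))
show('window',S2(264,180),D2(409,187),.03)
show('clear_far',S2(107,160),D2(557,248),.03)   # clear end, corner near light pad?
show('clear_near',S2(140,265),D2(578,157),.03)
show('frost corner',S2(540,170),D2(150,103),.03)
show('notch inner',S2(470,97),D2(150,188),.03)
show('post',S1(574,516),D1(92,34),.06)
show('foot',S1(566,571),D1(94,85),.012)
w1=[(160,57),(237,127),(133,187),(57,118)];w2=[(212,470),(52,497),(75,645),(252,612)]
P=[]
for i,(a,b) in enumerate(zip([w1[0],w1[1],w1[2],w1[3]],[w2[1],w2[0],w2[3],w2[2]])): pass
for n,f,w,c in(('sc','scene0',w1,S1),('si','side0',w2,D1)):
    q=np.array([pix(f,c(*p),.014) for p in w]);print(n,q[:,:2].round(4).tolist(),q.mean(0))
E
```

```text
window [0.5838 0.021 ] [0.583  0.0214] tri [0.5834 0.0211 0.03  ]
clear_far [ 0.6178 -0.0111] [ 0.6194 -0.0067] tri [ 0.6189 -0.0093  0.0324]
clear_near [0.6316 0.0284] [0.6305 0.0296] tri [0.6311 0.0288 0.0303]
frost corner [0.5144 0.0626] [0.5147 0.0637] tri [0.5147 0.063  0.0305]
notch inner [0.5146 0.0276] [0.5132 0.0275] tri [0.5137 0.0274 0.0297]
post [0.5303 0.2558] [0.5295 0.2557] tri [0.5298 0.2557 0.0598]
foot [0.5335 0.2604] [0.5292 0.2489] tri [0.5299 0.2575 0.0061]
sc [[0.4893, -0.2824], [0.4835, -0.1826], [0.5805, -0.1707], [0.5895, -0.2658]] [ 0.53571889 -0.22537222  0.014     ]
si [[0.5791, -0.1754], [0.4834, -0.1855], [0.4934, -0.2798], [0.5885, -0.2702]] [ 0.53610761 -0.22770918  0.014     ]
```

```bash
cat >> h.py <<'E'
YAW=np.deg2rad(-16.4)
C=np.array([.5667,.0264]);POST=np.array([.530,.2557]);PAD=np.array([.536,-.2265])
def ori(y=YAW): return [-np.pi/2,0,y]
E
python3 - <<'E'
from h import *
for p,z in((C,.15),(C,.008),(POST,.05),(PAD+[0,.05],.1)):
    print(kin.inverse_kinematics([*p,z],ori()))
manip.movep([*C,.14],ori())
print(manip.read_time(),manip.read_position(),manip.read_orientation())
shot('wrist','w1'); crop('w1',0,0,512,384,1.5,'w1b')
x=np.array([np.cos(YAW+np.pi),np.sin(YAW+np.pi)]);y=np.array([-x[1],x[0]])
for a,b in((0,0),(-18,0),(-60,20),(-60,-20),(60,-20),(50,10)):
    print(a,b,proj('w1',[*(C+(x*a+y*b)/1000),.03]).round(1)*1.5)
E
```

```text
[-0.41673044  0.38779838  0.37566227  1.79210064 -0.16642189  0.99273122
  1.30942611]
[-0.28265727  0.5599065   0.19914612  1.91317935 -0.16699049  0.68430204
  1.30114639]
[-0.58901036  0.52384436  0.06887459  1.8213826  -0.04810168  0.79797172
  0.78881021]
[-0.23204491  0.48328515  0.64317008  1.86989137 -0.36170502  0.90682958
  1.86749124]
2.3333 [0.56678963 0.02769403 0.13999909] [-1.57027972e+00  8.88499819e-05 -2.84594038e-01]
0 0 [384.9  275.25]
-18 0 [384.9  300.45]
-60 20 [356.85 356.25]
-60 -20 [412.95 356.25]
60 -20 [416.4 184.2]
50 10 [369.45 200.1 ]
```

View pics/w1b.png

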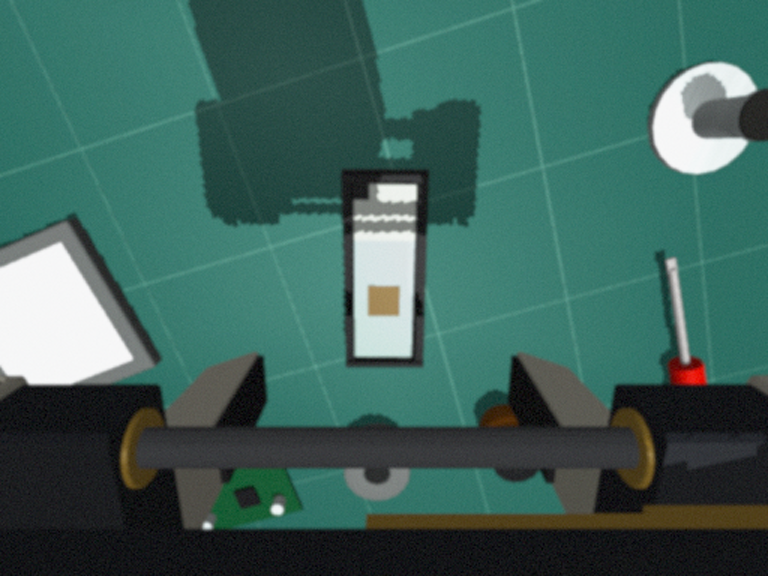

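The wrist view at 1.5x matches the prediction to about 1 px. The notch corner is at (360,190), the brown square at (384,300), and the clear-end corners are at (355,357) and (414,357). Now I descend.

```bash
python3 - <<'E'
from h import *
print('jar',pix('scene0',(235.5,240),.05),'spool',pix('scene0',(216.5,215),.032))
manip.move_gripper(.66)
manip.line_to([*C,.0085],ori(),feed=.12)
print(manip.read_position(),manip.read_contact_force())
manip.move_gripper(0.0,20)
print(manip.read_time(),manip.read_position(),manip.read_finger_gap()*92,manip.read_contact_force())
manip.line_to([*C,.075],ori(),feed=.08)
manip.line_to([*C,.13],ori(),feed=.12)
print(manip.read_time(),manip.read_position(),manip.read_finger_gap()*92,manip.read_contact_force(),manip.read_moment())
shot('side','s2');shot('wrist','w2');crop('s2',150,120,350,270,4,'s2b')
E
```

```text
jar [0.72484711 0.08645968 0.05      ] spool [ 0.71734919 -0.02265068  0.032     ]
[0.56726848 0.02640324 0.00916137] [-0.46900249  0.17252271  0.38525278]
5.3917 [0.56667193 0.02639133 0.00847383] 0.45568341348513614 [ 0.17128899  0.61393794 -0.21317973]
6.9833 [0.56630848 0.02646846 0.1294395 ] 0.36334233830806867 [-0.65117652  0.1300564  -0.51362629] [ 0.0563399   0.04654258 -0.00733213]
```

View pics/s2b.png

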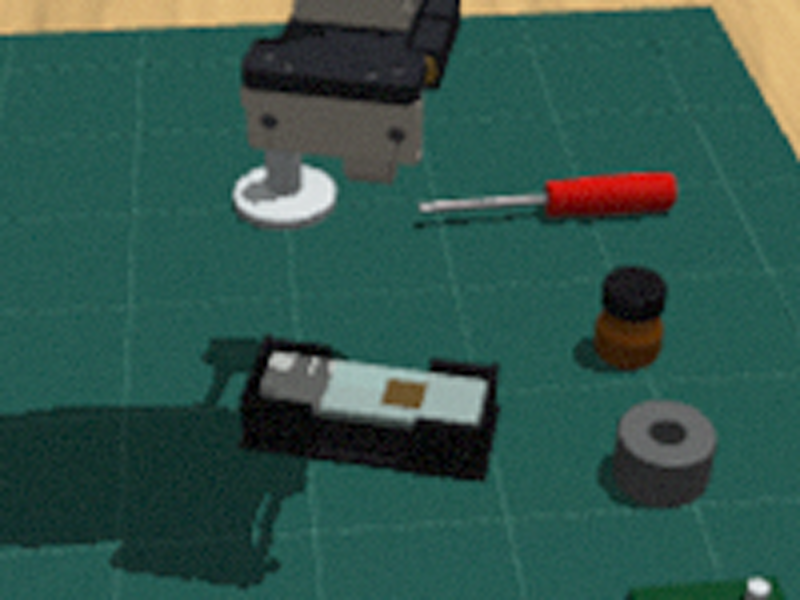

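View pics/w2.png

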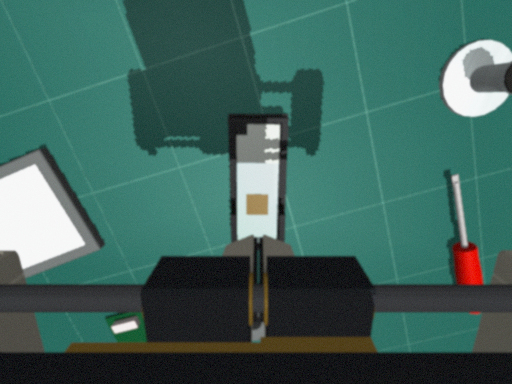

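```bash
python3 - <<'E'
from h import *
p=np.array([.5663,.0265,.1294])
print('tcp side',proj('s2',p),'wrist',proj('w2',p), 'grasp pt', proj('s2',p+[0,0,.019]),proj('w2',p+[0,0,.019]))
print(manip.read_joint_positions(),manip.read_position(),manip.read_orientation())
shot('scene','sc2');crop('sc2',210,100,360,220,5,'sc2b')
print(proj('sc2',p))
E
```

```text
tcp side [242.87648062 179.53612763] wrist [257.99530426 226.82767041] grasp pt [242.88969689 171.72344899] [257.96478816 239.05687974]
[-0.40479426  0.41000584  0.36102984  1.81613125 -0.17400106  0.94832477
  1.31556463] [0.56590284 0.02638762 0.12893244] [-1.57157744  0.00165047 -0.28618815]
[275.91857844 176.51395866]
```

View pics/sc2b.png

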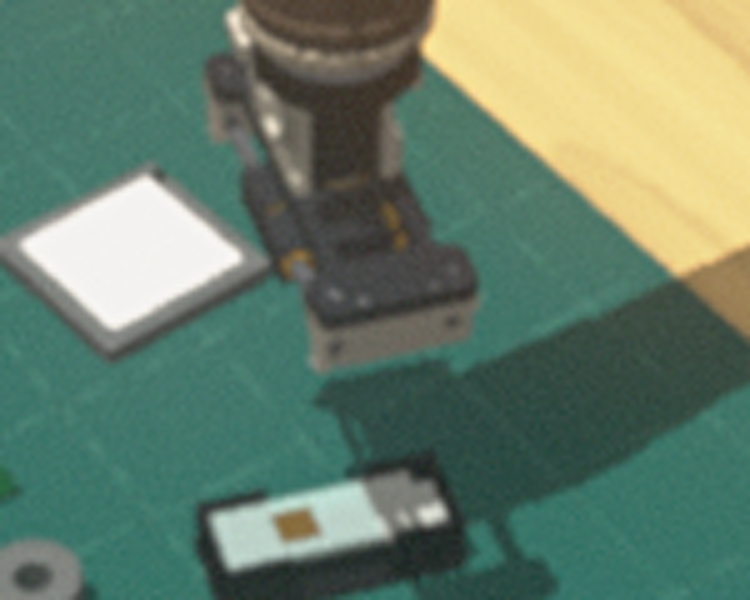

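```bash
python3 - <<'E'
from h import *
o=np.load('pics/s2.npz')['E'][:3,3]
for z in(.13,.14,.15,.16,.17):print(z,pix('s2',(242.5,165.5),z),pix('w2',(258,240),z))
crop('s2',195,110,275,180,9,'s2c');crop('w2',140,200,380,384,3.3,'w2c')
E
```

```text
0.13 [0.57020358 0.07683653 0.13      ] [0.57539785 0.02382889 0.13      ]
0.14 [0.56878927 0.06166523 0.14      ] [0.57078999 0.02519391 0.14      ]
0.15 [0.56737496 0.04649393 0.15      ] [0.56618213 0.02655892 0.15      ]
0.16 [0.56596064 0.03132263 0.16      ] [0.56157427 0.02792393 0.16      ]
0.17 [0.56454633 0.01615133 0.17      ] [0.55696642 0.02928895 0.17      ]
```

View pics/s2c.png

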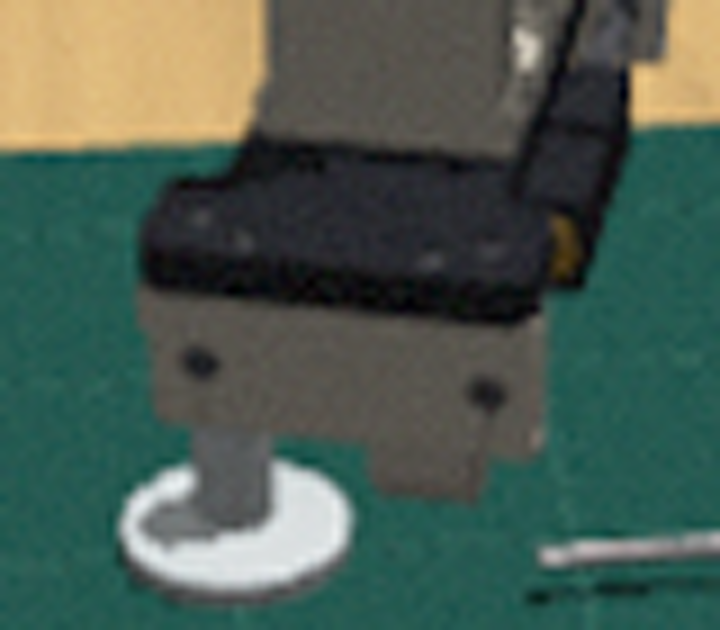

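View pics/w2c.png

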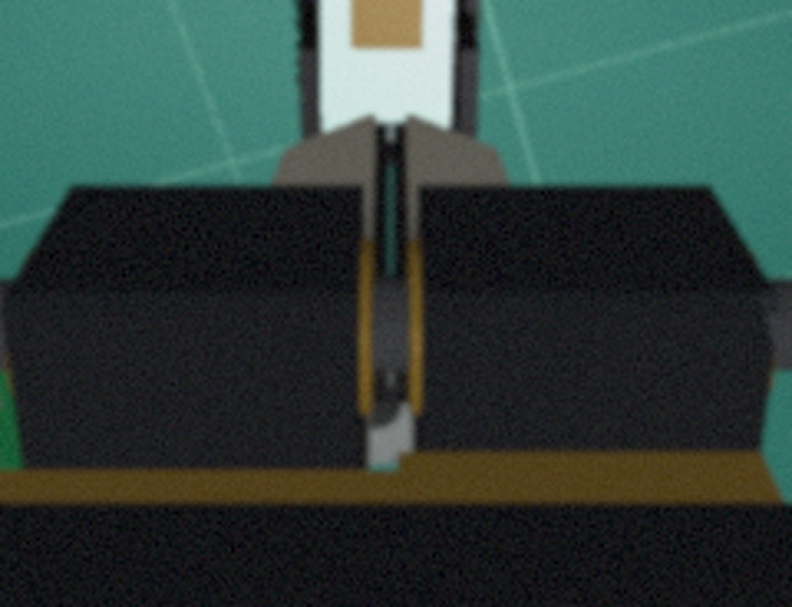

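```bash
python3 - <<'E'
from h import *
c=capture('wrist');T=c['tool_from_camera'];print(np.round(T,4))
for d in(.16,.168,.175,.2):
    print(d,(T@np.array([0,(238-197)/311*d,d,1])).round(4), .092*311/d)
crop('w1',100,210,420,384,2.5,'w1c')
E
```

```text
[[-0.000e+00  9.517e-01  3.069e-01 -8.330e-02]
 [ 7.000e-04 -3.069e-01  9.517e-01 -1.939e-01]
 [ 1.000e+00  2.000e-04 -7.000e-04  2.000e-04]
 [ 0.000e+00  0.000e+00  0.000e+00  1.000e+00]]
0.16 [-1.41e-02 -4.81e-02  1.00e-04  1.00e+00] 178.825
0.168 [-1.07e-02 -4.08e-02  1.00e-04  1.00e+00] 170.3095238095238
0.175 [-7.60e-03 -3.44e-02  1.00e-04  1.00e+00] 163.49714285714285
0.2 [ 3.20e-03 -1.16e-02  1.00e-04  1.00e+00] 143.05999999999997
```

View pics/w1c.png

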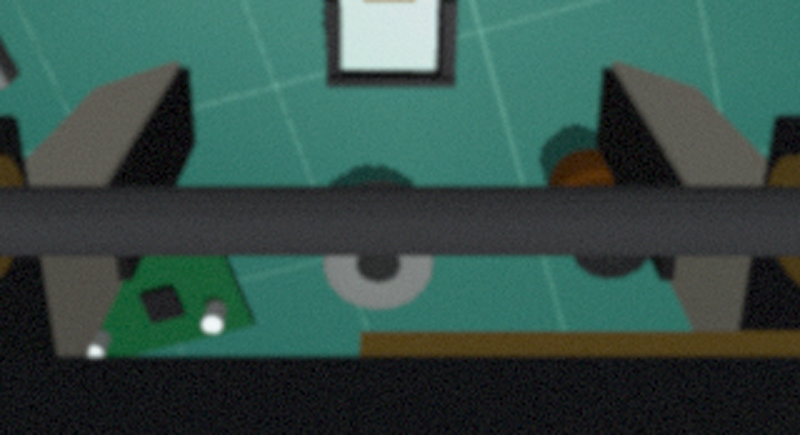

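The jaws shut above the slide, which is undisturbed. Three things agree that the real fingertips sit about 37 mm behind the reported TCP: the finger opening in the wrist view, the side view, and the miss itself. That contradicts the stated tool frame. I'll correct for it and descend in steps, checking the force.

```bash
python3 - <<'E'
from h import *
manip.move_gripper(.66)
manip.line_to([*C,.01],ori(),feed=.15)
for z in(-.005,-.015,-.022):
    manip.line_to([*C,z],ori(),feed=.05)
    f=np.array(manip.read_contact_force());print(z,manip.read_position(),f.round(2))
    if np.linalg.norm(f)>6: break
print(manip.read_time())
shot('side','s3');crop('s3',190,150,300,250,6,'s3b')
shot('scene','sc3');crop('sc3',220,150,330,240,6,'sc3b')
E
```

```text
-0.005 [ 0.56644306  0.02633387 -0.00527323] [ 0.05 -0.3   0.36]
-0.015 [ 0.56636011  0.02629261 -0.01540863] [-0.45 -0.47 -0.09]
-0.022 [ 0.56636304  0.02641528 -0.02236531] [0.12 1.03 0.08]
10.2917
```

View pics/s3b.png

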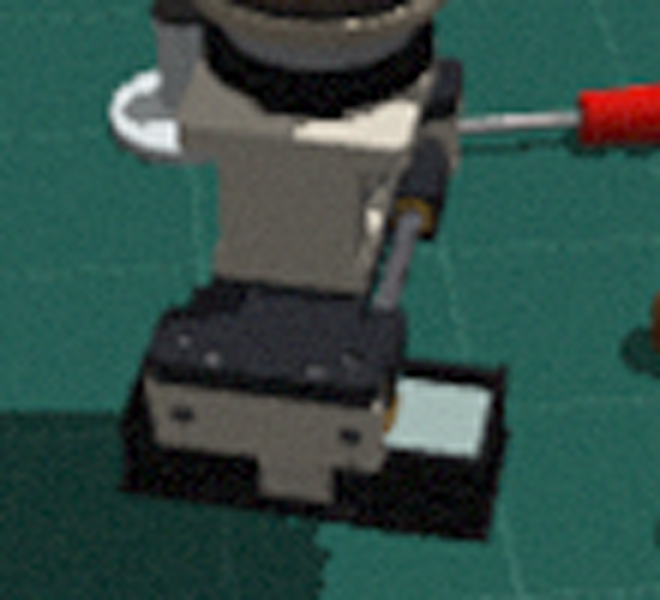

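View pics/sc3b.png

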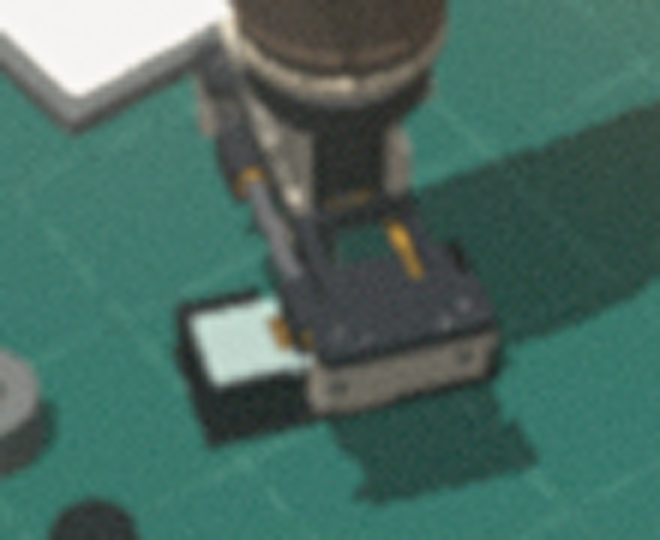

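```bash
python3 - <<'E'
from h import *
u=np.array([-np.sin(YAW),np.cos(YAW)])
def up(p,x0,y0,s): return ((p[0]+.5)/s-.5+x0,(p[1]+.5)/s-.5+y0)
def hz(fn,uv,dist):
    # z where ray meets vertical plane at jaw-dir offset dist
    a=pix(fn,uv,0);b=pix(fn,uv,.1);fa=(a[:2]-C)@u-dist;fb=(b[:2]-C)@u-dist
    t=fa/(fa-fb);return (a+t*(b-a)).round(4)
for n,p in(('tipL',(262,495)),('tipR',(332,503)),('plateL',(155,445)),('plateR',(380,470)),('blackL',(150,372)),('blackR',(385,402))):
    q=up(p,190,150,6)
    print(n,[hz('s3',q,-d).tolist() for d in(.0305,.040,.0495)])
for n,p in(('plateR',(490,375)),('plateL',(318,412)),('blkL',(318,362))):
    q=up(p,220,150,6);print('scene',n,[hz('sc3',q,d).tolist() for d in(.0305,.040,.0495)])
E
```

```text
tipL [[0.5433, 0.0015, 0.0102], [0.5427, -0.0082, 0.0193], [0.5422, -0.018, 0.0284]]
tipR [[0.5678, -0.0057, 0.0109], [0.5669, -0.0153, 0.0199], [0.5659, -0.025, 0.029]]
plateL [[0.5062, 0.0124, 0.0276], [0.5062, 0.0025, 0.0364], [0.5062, -0.0074, 0.0452]]
plateR [[0.5842, -0.0105, 0.0298], [0.583, -0.0201, 0.0385], [0.5817, -0.0296, 0.0473]]
blackL [[0.5059, 0.0125, 0.0614], [0.5059, 0.0026, 0.0697], [0.5059, -0.0073, 0.078]]
blackR [[0.5853, -0.0109, 0.0614], [0.5841, -0.0204, 0.0697], [0.5828, -0.0299, 0.078]]
scene plateR [[0.5154, 0.0733, 0.006], [0.5219, 0.0813, 0.0179], [0.5284, 0.0893, 0.0299]]
scene plateL [[0.592, 0.0507, 0.0089], [0.5976, 0.059, 0.0207], [0.6033, 0.0672, 0.0326]]
scene blkL [[0.5922, 0.0507, 0.0422], [0.5978, 0.0589, 0.0537], [0.6034, 0.0672, 0.0652]]
```

The fingers straddle the tray with no contact force, and the tips are at roughly z = 10–18 mm. That is below the slide's underside at 24 mm, so I close and check.

```bash
python3 - <<'E'
from h import *
manip.move_gripper(.40,20)
g=manip.read_finger_gap()
print(manip.read_time(),g*92,np.round(manip.read_contact_force(),2),manip.read_position())
if g*92>38:
    manip.move_gripper(0.,20); print(manip.read_finger_gap()*92)
    p=manip.read_position()
    manip.line_to([C[0],C[1],.0],ori(),feed=.05)
    print(manip.read_finger_gap()*92,np.round(manip.read_contact_force(),2))
    manip.line_to([C[0],C[1],.09],ori(),feed=.15)
    manip.hold(.2)
    print(manip.read_time(),manip.read_finger_gap()*92,np.round(manip.read_contact_force(),2),np.round(manip.read_moment(),3))
shot('side','s4');crop('s4',170,110,320,240,5,'s4b')
shot('wrist','w4')
E
```

```text
10.875 40.06664615093057 [ 0.39 -0.26  1.23] [ 0.56671621  0.02637955 -0.02191261]
39.681258219308454
39.301568768805794 [-0.08 -0.47 -1.09]
12.6333 39.92167504786392 [ 0.85  0.14 -0.93] [-0.005  0.018 -0.077]
```

View pics/s4b.png

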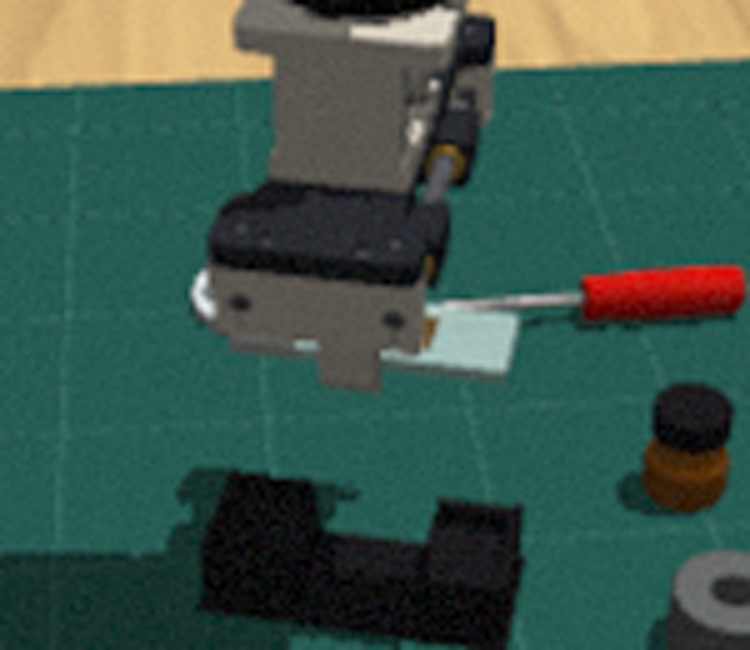

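View pics/w4.png

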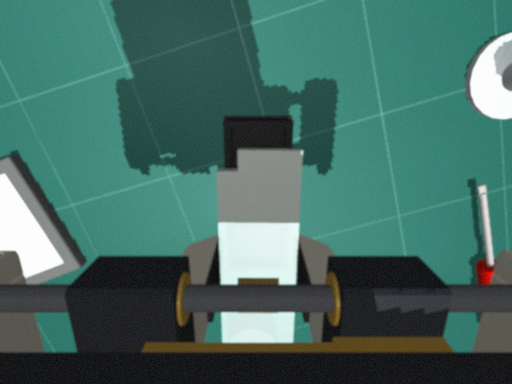

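The slide is held at its middle, out of the tray, and looks level in the side view. In the wrist view the frosted end is at rows 150–222 and the notch at (228,160). I check its pose in the hand by fitting the visible corners.

```bash
python3 - <<'E'
from h import *
crop('w4',200,130,320,250,6,'w4b')
# predict in tool frame: slide x = tool -? use world
d=np.load('pics/w4.npz')
x=np.array([np.cos(YAW+np.pi),np.sin(YAW+np.pi)]);y=np.array([-x[1],x[0]])
p=np.array(manip.read_position());print(p)
for a,b in((60,-20),(60,10),(50,10),(50,20),(24,20),(24,-20)):
    print(a,b,[((proj('w4',[*(C+(x*a+y*b)/1000),p[2]+h])-[200,130]+.5)*6-.5).round(0).tolist() for h in(.047,.052,.057)])
E
```

```text
[0.56628994 0.02629283 0.08930123]
60 -20 [[605.0, 120.0], [614.0, 130.0], [623.0, 142.0]]
60 10 [[225.0, 120.0], [220.0, 130.0], [216.0, 141.0]]
50 10 [[227.0, 244.0], [223.0, 258.0], [219.0, 274.0]]
50 20 [[103.0, 244.0], [95.0, 258.0], [86.0, 274.0]]
24 20 [[115.0, 544.0], [108.0, 567.0], [100.0, 592.0]]
24 -20 [[588.0, 544.0], [595.0, 567.0], [603.0, 592.0]]
```

View pics/w4b.png

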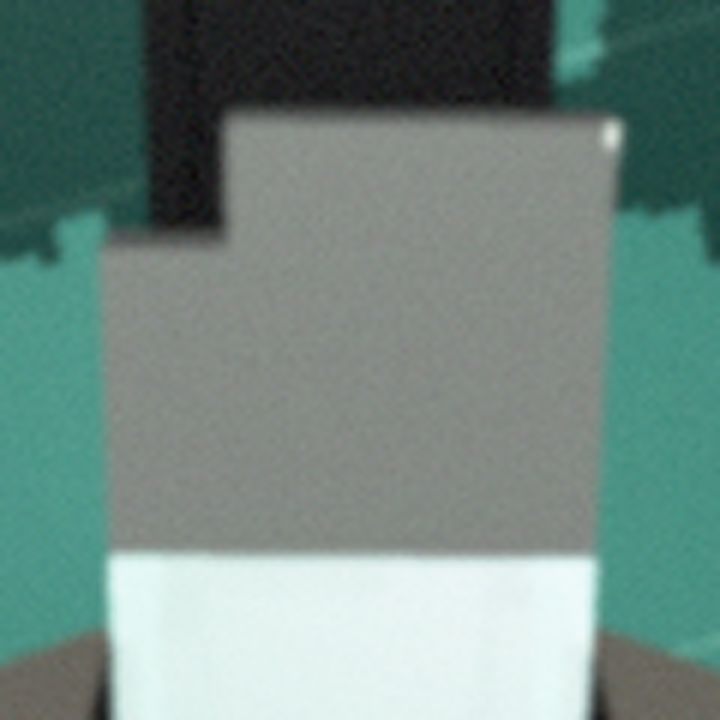

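Every corner agrees with a level slide sitting about 1.1 mm further towards +x than nominal. I now carry it to the post and lower it with force checks.

```bash
python3 - <<'E'
from h import *
e=np.array([np.cos(YAW+np.pi),np.sin(YAW+np.pi)])
T=POST-.0011*e
for p,z in((POST+.036*e,.014),(POST+.036*e,.09),(PAD+.055*e,.065),(PAD+.055*e,.1)): print(kin.inverse_kinematics([*p,z],ori()))
manip.line_to([*T,.09],ori(),feed=.2)
manip.line_to([*T,.045],ori(),feed=.12)
manip.hold(.2)
print(manip.read_time(),manip.read_position(),manip.read_finger_gap()*92)
shot('side','s5');crop('s5',170,90,300,190,6,'s5b')
shot('scene','sc5');crop('sc5',270,190,400,290,6,'sc5b')
shot('wrist','w5')
E
```

```text
[-0.7899177   0.55123955  0.28352647  1.92710469 -0.23098658  0.6944602
  0.91672977]
[-0.82358961  0.44710682  0.32429126  1.8671886  -0.18341137  0.85619744
  0.87624957]
[ 0.03692271  0.43567691  0.36661461  1.97777568 -0.21997223  0.76604387
  1.81622938]
[ 0.01435637  0.38755764  0.39168625  1.94512395 -0.19408291  0.8451128
  1.79386914]
14.7667 [0.53169546 0.25562221 0.04589354] 39.34705426634028
```

View pics/s5b.png

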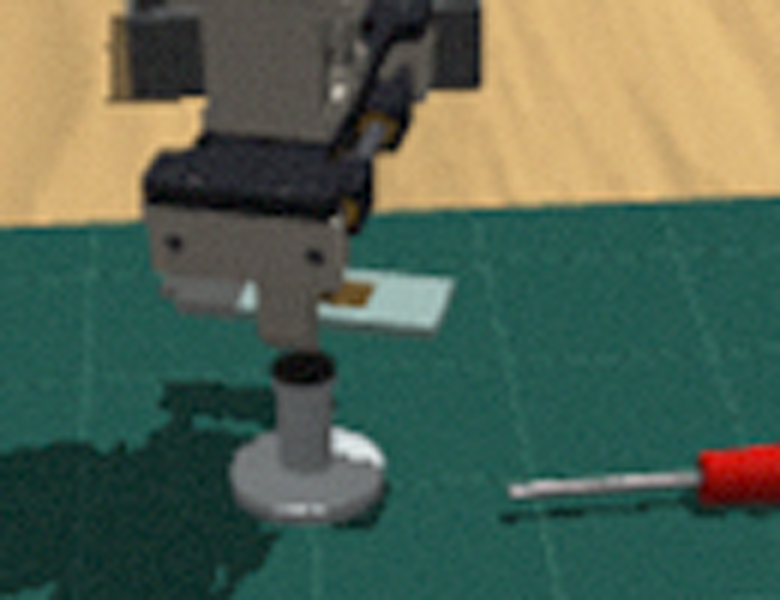

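View pics/sc5b.png

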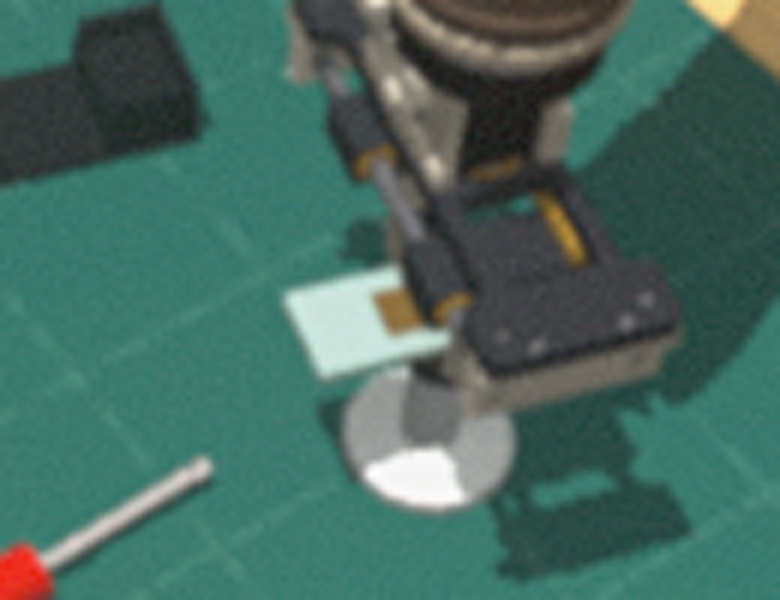

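View pics/w5.png

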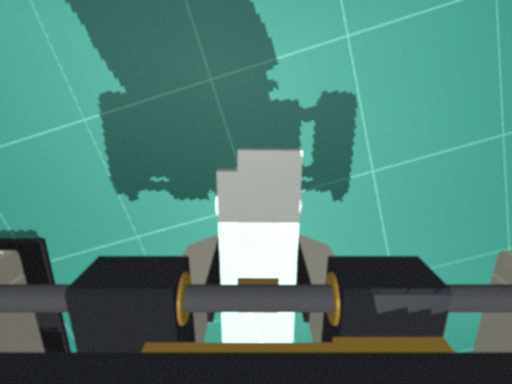

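The slide is still level and unmoved in the grip, and it sits over the post. I lower it until it touches.

```bash
python3 - <<'E'
from h import *
e=np.array([np.cos(YAW+np.pi),np.sin(YAW+np.pi)])
T=POST-.0011*e
manip.line_to([*T,.022],ori(),feed=.12)
manip.hold(.15)
f0=np.mean([manip.read_contact_force() for _ in range(1)],axis=0)
z=.019
while z>.0085:
    manip.line_to([*T,z],ori(),feed=.03);manip.hold(.1)
    f=np.array(manip.read_contact_force());print(round(z,4),(f-f0).round(2),round(manip.read_position()[2],4))
    if f[2]-f0[2]>3.: break
    z-=.0015
print(manip.read_time())
E
```

```text
0.019 [-0.39 -0.65 -1.02] 0.0191
0.0175 [-0.35 -0.09  0.45] 0.0175
0.016 [ 0.02 -0.32 -0.57] 0.016
0.0145 [ 0.4  -0.15  0.13] 0.0145
0.013 [-3.41 -1.58 10.37] 0.0139
17.1583
```

Contact came at the predicted height. I ease off the push and then release.

```bash
python3 - <<'E'
from h import *
e=np.array([np.cos(YAW+np.pi),np.sin(YAW+np.pi)])
T=POST-.0011*e
manip.line_to([*T,.0140],ori(),feed=.03);manip.hold(.1)
print(np.round(manip.read_contact_force(),2))
manip.move_gripper(.47,20)
print(np.round(manip.read_contact_force(),2))
manip.move_gripper(.66)
manip.hold(.2)
print(manip.read_time(),np.round(manip.read_contact_force(),2))
shot('side','s6');crop('s6',170,90,300,190,6,'s6b')
manip.line_to([*T,.11],ori(),feed=.15)
manip.hold(.3)
print(manip.read_time())
shot('side','s7');crop('s7',170,110,300,200,6,'s7b')
shot('scene','sc7');crop('sc7',270,190,400,290,6,'sc7b')
shot('wrist','w7')
E
```

```text
[-0.88  0.36  1.29]
[0.45 1.25 0.72]
18.5667 [ 0.46 -0.54 -0.65]
19.7083
```

View pics/s7b.png

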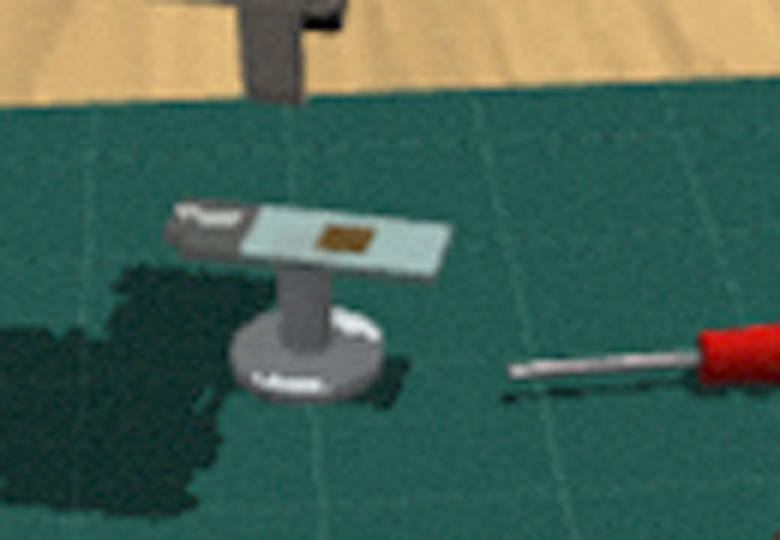

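View pics/sc7b.png

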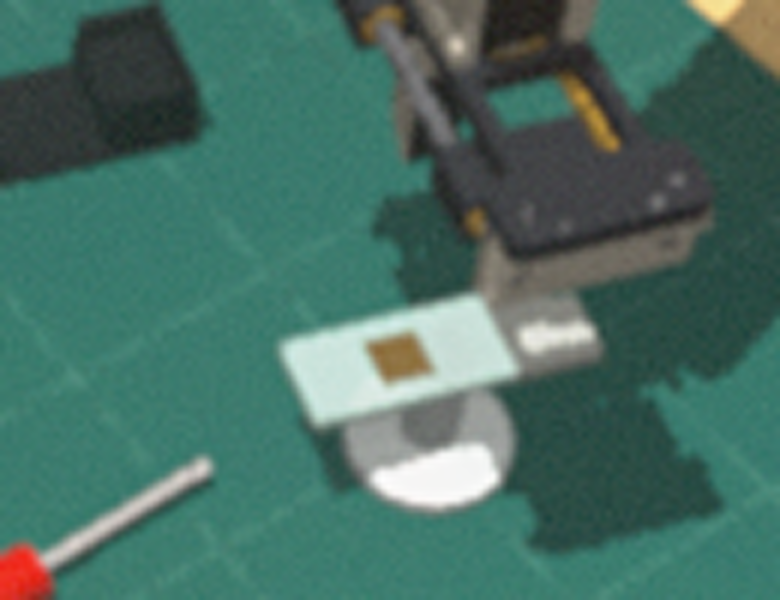

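View pics/w7.png

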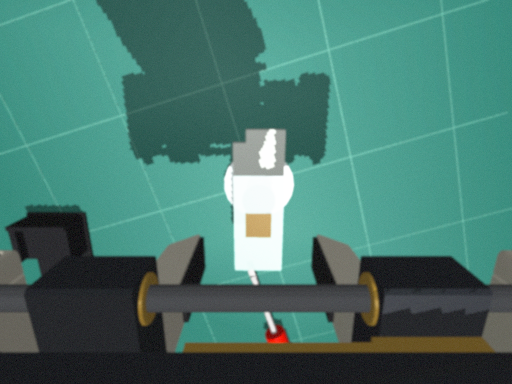

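The slide is balanced and level on the post. The frosted end again points towards the robot, with the notch at wrist (239,136). Now I measure its pose for the re-grip.

```bash
python3 - <<'E'
from h import *
crop('w7',215,115,305,285,3.5,'w7b')
def up(p,x0,y0,s): return ((p[0]+.5)/s-.5+x0,(p[1]+.5)/s-.5+y0)
e=np.array([np.cos(YAW+np.pi),np.sin(YAW+np.pi)]);y=np.array([-e[1],e[0]])
print('expected window',POST-.018*e)
print(pix('s7',up((346,239),170,110,6),.066),pix('sc7',up((399,357),270,190,6),.066),pix('w7',(258.5,225.5),.066))
for a,b in((-60,20),(-60,-20),(24,20),(24,-20),(50,20),(60,-20)):
    print(a,b,proj('w7',[*(POST+(e*a+y*b)/1000),.066]).round(1), ((proj('w7',[*(POST+(e*a+y*b)/1000),.066])-[215,115]+.5)*3.5-.5).round())
E
```

```text
expected window [0.54726765 0.25061785]
[0.54721323 0.25197211 0.066     ] [0.54819189 0.25086221 0.066     ] [0.54835192 0.25061193 0.066     ]
-60 20 [235.1 269.1] [ 72. 541.]
-60 -20 [281.2 269.1] [233. 541.]
24 20 [232.6 174.8] [ 63. 211.]
24 -20 [283.6 174.8] [241. 211.]
50 20 [231.8 141.4] [60. 94.]
60 -20 [284.8 128. ] [246.  47.]
```

View pics/w7b.png

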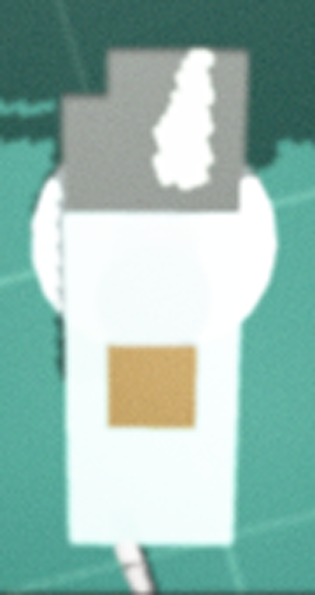

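The pose agrees within about 1 mm in all three views. Next I re-grip at the frosted section, 37 mm from the centre.

```bash
cat >> h.py <<'E'
e=np.array([np.cos(YAW+np.pi),np.sin(YAW+np.pi)])
E
python3 - <<'E'
from h import *
G=POST+.037*e-.0005*e
manip.line_to([*G,.075],ori(),feed=.15)
manip.line_to([*G,.011],ori(),feed=.1)
manip.hold(.15)
print(manip.read_time(),manip.read_position(),np.round(manip.read_contact_force(),2))
manip.move_gripper(.46,30)
manip.move_gripper(.2,30)
manip.hold(.2)
print(manip.read_time(),manip.read_finger_gap()*92,np.round(manip.read_contact_force(),2))
shot('side','s8');crop('s8',170,110,300,200,6,'s8b')
shot('wrist','w8')
E
```

```text
21.2917 [0.4955166  0.26626724 0.01171662] [-0.3   0.24  0.18]
22.275 39.137915282421524 [-0.66  0.1  -0.62]
```

View pics/s8b.png

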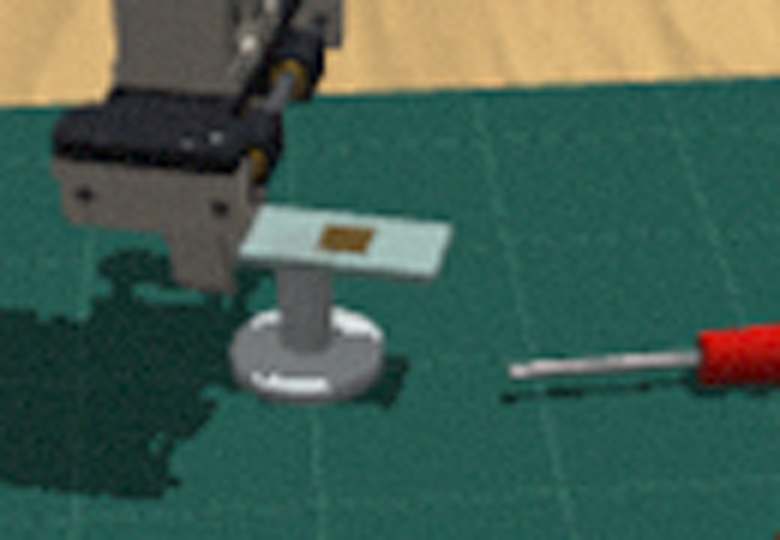

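View pics/w8.png

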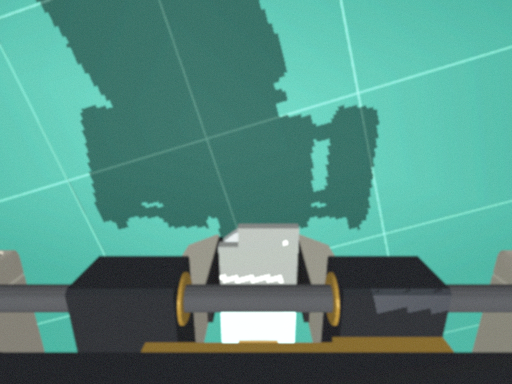

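The slide is gripped on the frosted section, the gap is 39 mm, and it hasn't moved on the post. I lift it and carry it to the pad.

```bash
python3 - <<'E'
from h import *
G=POST+.0365*e
manip.move_gripper(.2,40)
manip.line_to([*G,.025],ori(),feed=.04)
manip.line_to([*G,.09],ori(),feed=.12)
F=PAD+.055*e
manip.line_to([*F,.09],ori(),feed=.15)
manip.line_to([*F,.064],ori(),feed=.06)
manip.hold(.3)
print(manip.read_time(),F,manip.read_position(),manip.read_orientation(),manip.read_finger_gap()*92,np.round(manip.read_contact_force(),2))
shot('side','s9');crop('s9',150,180,300,370,4,'s9b')
shot('scene','sc9');crop('sc9',190,60,320,190,5,'sc9b')
shot('wrist','w9')
E
```

```text
28.0 [ 0.48323773 -0.21097122] [ 0.48345734 -0.21105527  0.06427721] [-1.57075059e+00 -5.86367105e-04 -2.86286594e-01] 39.173022616679624 [ 0.3   0.06 -0.76]
```

View pics/s9b.png

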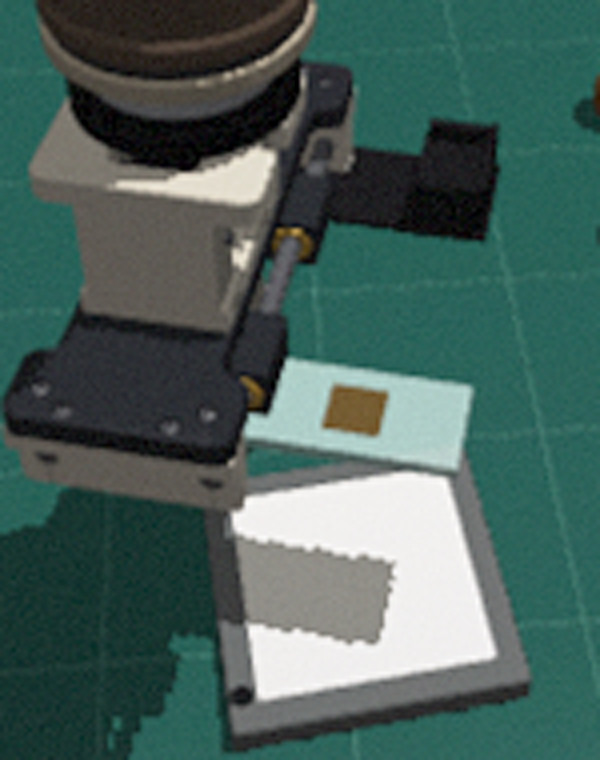

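View pics/sc9b.png

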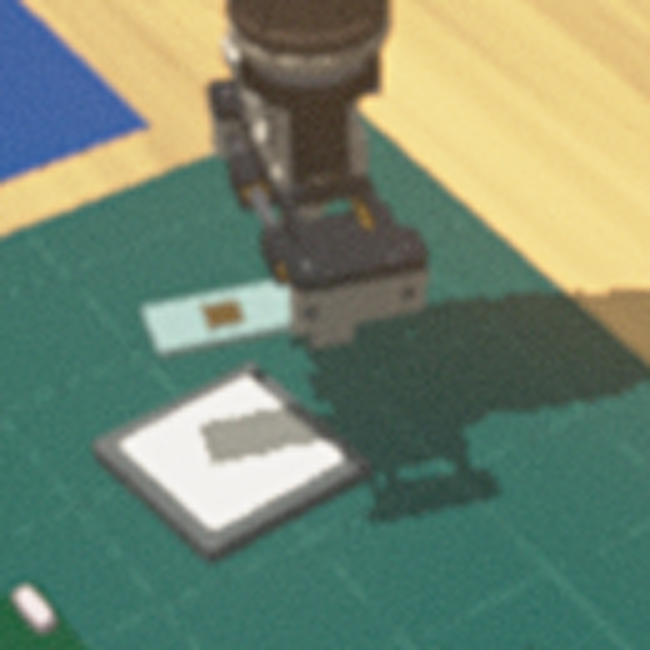

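View pics/w9.png

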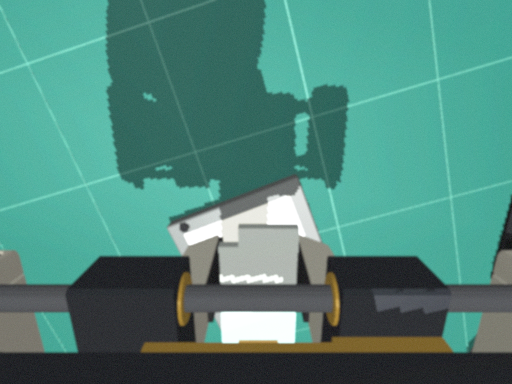

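Both views show the slide held label side up over the pad. I triangulate the window and the clear-end corners to check position, height and level.

```bash
python3 - <<'E'
from h import *
def up(p,x0,y0,s): return ((p[0]+.5)/s-.5+x0,(p[1]+.5)/s-.5+y0)
def tri(a,b):
    A=[];B=[]
    for f,uv in(('sc9',a),('s9',b)):
        o=pix(f,uv,0);q=pix(f,uv,.1);r=(q-o)/np.linalg.norm(q-o);M=np.eye(3)-np.outer(r,r);A.append(M);B.append(M@o)
    return np.linalg.lstsq(np.vstack(A),np.hstack(B),rcond=None)[0].round(4)
S=lambda x,y:up((x,y),150,180,4);Q=lambda x,y:up((x,y),190,60,5)
print('window',tri(Q(222,314),S(356,410)),'expect',PAD,.119)
print('end near(+y world)',tri(Q(162,352),S(472,385)))
print('end far',tri(Q(142,306),S(458,469)))
for z in (.116,.119,.122): print(z,pix('s9',S(356,410),z)[:2],pix('sc9',Q(222,314),z)[:2])
# side-view projections of predicted geometry
y=np.array([-e[1],e[0]]);
for a,b in((-18,0),(-60,20),(-60,-20)):
    P=[*(PAD+e*(a+18)/1000+y*b/1000),.119]
    print(a,b,((proj('s9',P)-[150,180]+.5)*4-.5).round(),((proj('sc9',P)-[190,60]+.5)*5-.5).round())
P=[*(PAD),.014]
E
```

```text
window [ 0.5366 -0.226   0.1184] expect [ 0.536  -0.2265] 0.119
end near(+y world) [ 0.5818 -0.2171  0.1177]
end far [ 0.5711 -0.2571  0.1188]
0.116 [ 0.53639584 -0.22379793] [ 0.53562795 -0.22866479]
0.119 [ 0.53620093 -0.22628627] [ 0.5374095 -0.225398 ]
0.122 [ 0.53600602 -0.22877461] [ 0.53919105 -0.2221312 ]
-18 0 [356. 410.] [223. 312.]
-60 20 [457. 470.] [142. 305.]
-60 -20 [473. 387.] [159. 348.]
```

The window is within 1 mm of the pad centre, the slide's mid-height is 10.2 cm above the pad face, and it is level. I do a last stillness check and hand in.

```bash
python3 - <<'E'
from h import *
manip.hold(.3)
print(manip.read_time(),manip.read_finger_gap()*92,np.abs(manip.read_qvel()).max(),manip.read_position())
manip.close_job()
E
```

```text
28.45 39.05428462300646 0.0010118228013714936 [ 0.48322847 -0.21096775  0.0640084 ]
the job is handed in; nothing more can be done
```

I carried out the whole job in the order asked and handed it in at 28.5 s. The slide is still in the gripper, held by its frosted end over the light pad.

- **First grasp missed:** the jaws shut above the slide without touching it. The visible fingertips turned out to be about 37 mm behind the reported TCP, which disagrees with the tool description. I corrected for this from the images, and the second grasp worked (gap 40 mm).
- **On the post:** I set the slide on the post and let go. It stayed balanced and level, with its pose matching in all three cameras to about 1 mm.
- **Re-grip:** the notch showed that the frosted end pointed towards the robot. I took the slide there, about 37 mm from its centre, with a 40 N grip.
- **Final checks:**
  - The window triangulates to (0.5366, -0.2260); the pad centre is (0.536, -0.2265).
  - The slide's mid-height is about 0.1155 m, roughly 10.2 cm above the pad face.
  - The clear-end corners match a level slide to about 1 mm, and the label side is up.
  - The finger gap is 39 mm and joint speeds are about 0.001 rad/s.
- **Other things on the bench:** I planned no contact with them, and no force reading suggested any. I did not re-check them all in pictures at the end. The highest force I read was about 11 N, when the slide was set on the post.

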